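# Walk the heavy billet round to the bench fence

## Task

Push the heavy dark billet round on the bench with the fingertips or the outside of the fingers, nudging first one corner and then another as needed, until one of its two long sides lies flush along the fence's steel face and the billet does not stick out past either end of the fence. Never lift, tip or carry the billet, leave everything else on the bench where it is, and finish with the hand clear.

Things in the scene. Friction and masses are not known exactly. Their poses are not given: they have to be found in the camera images.
- billet: loose blackwood billet, dark with pale ends, 95 mm along its own x, 170 mm along its own y (the long way), 50 mm high, 0.7 to 1 kg, slides with wood-like friction. Origin at the centre of its underside, z up. Either long side (at x = +-47.5 mm) may go to the fence. It starts turned 45 to 90 degrees off the fence line, some 40 to 90 mm clear of it, on the robot's side.
- fence: straight fixed fence across the far part of the bench: pale wooden rail with a steel face, 340 mm long along its own y, 36 mm high, 38 mm thick. Origin at bench level under the middle of the steel face, which looks towards the robot (own -x): the plane x = 0, y from -170 to +170 mm. Two bolted dogs on its back half, near the ends, rise to 61 mm. Its place and angle differ each time.
- offcut_square: bystander: loose pale wooden offcut, 50 by 55 mm, 20 mm high, near the left end of the fence; origin at the centre of its underside
- offcut_wedge: bystander: loose stepped wooden offcut, 45 by 60 mm, 30 mm high, near the right end of the fence; origin at the centre of its underside
- sanding_block: bystander: loose cork sanding block, 60 by 100 mm, 38 mm high, left of the billet; origin at the centre of its underside
- tin: bystander: loose metal tin, 76 mm across, 85 mm high, right of the billet; origin at the centre of its underside
- chisel: bystander: loose chisel lying flat, 210 mm long along its own x (handle to -x), 26 mm high, left of the billet towards the robot; origin midway along, at bench level
- mallet: bystander: loose wooden mallet lying down, head 65 by 130 mm and 70 mm high, handle 160 mm long towards its own -x, right of the billet towards the robot; origin under the centre of the head

How it is judged:
By the outcome, as a careful person would: the job done as asked, in the order asked, and still so for the second after the job is handed in, with the robot touching nothing.
It also fails if it takes over 67 s, if anything falls off the work surface, if the arm or the gripper's body presses on something with over 40 N, if the wrist force passes 120 N, or if a joint passes its speed limit or range.

## Robot

A 6-joint arm with a two-finger parallel gripper is mounted at the origin on the work surface. World frame = base frame: x ahead of the robot, y to its left, z up, the work surface at z = 0. Lengths are in m, angles in rad, forces in N, time in s.
With the tool pointing down it reaches from about 0.35 to 0.975 m from the base axis. Payload 4.9 kg.
Tool frame: the origin (TCP) lies on the front face of the gripper's body, between the roots of the fingers; the fingertips stand ctrl.tip_extent ahead of it and the grasp point (between the pads) lies 54 mm ahead of it (ctrl.tip_extent is the distance from the TCP to the fingertips, in m); z points along the fingers, y is the line along which they close (so a half turn about z gives the same grasp; the last joint's range is limited). The gripper opens to 85 mm and grips with 20 to 120 N. Pads are 22 mm wide; open, the fingers measure 114 mm over their backs; the gripper's body (76 mm by 85 mm) begins 54 mm behind the grasp point. The pads swing forward as they close: fully open they stand 13 mm farther back than shut.
Start: joints at [1.208, 0.053, 1.613, -0, 1.476, -0.119], TCP at [0.151, 0.607, 0.304] pointing down, gripper open.
Joint ranges: [-3.01, 3.01], [-1.01, 2.22], [0.06, 2.58], [-1.02, 4.17], [0.09, 2.62], [-3.14, 3.14]. Speed limits (rad/s): [2.57, 2.57, 3.14, 3.14, 3.14, 3.14].

## Interface

Orientations are given as a rotation vector (axis times angle).
In Python, from station import ctrl gives the robot as it stands.
- The arm moves only by the tool apply_moves, never from a script. Its argument "rows" is one flat list of numbers, 6 for each row, row after row: the shift along the tool's x, y, z normalised to -1 to 1, where 1 is 0.6 m, then the turn, a rotation vector about the tool's x, y, z normalised to -1 to 1, where 1 is 90 degrees. A call has 1 to 20 rows; each row is the pose to reach, as a shift and turn from the pose commanded when the call began, along the tool's axes at that moment; what a row does not reach only later rows make up. A row lasts 1/10 s, in which the tool goes at most 50 mm and 8.59 degrees, less where a joint would pass 70% of its speed; a pose out of reach is approached as far as the arm can. A call with a number of a shift or a turn outside -1 to 1 is refused whole. A call with a gripper value outside its range is refused whole. "grip" is the opening, from 0 (shut) to 1 (fully open), set as the call begins (left out, the last holds). The fingers move at their own pace and stop on an object; "grip_force" is the grip in N (left out, the last holds). Time passes only in rows, so rows that repeat a pose let the fingers close. It gives the time, the measured TCP pose, the force, the opening and the grip force at its end, in the units of the state.
- ctrl.get_obs(): the state, without advancing time (a new reading comes with each control period).
- ctrl.get_image(name): name is "side" or "top" or "wrist"; returns (picture, depth): 384x512x3 uint8, blue, green, red; 384x512 float32, m along the optical axis (not along the pixel's ray), 0 where there is no reading.
- ctrl.camera_model(name): a dict with "mtx" (3x3 intrinsics, pixels), "R" (3x3) and "t" (3): a world point X has camera coordinates R X + t; the wrist camera has in their place "tool_from_camera" (4x4, takes a point from camera to tool coordinates, whose origin is the TCP and whose axes are the flange's). Camera axes: x right, y down, z forward; pixel columns grow to the right and rows downward; lengths in m; the calibration is good to about 2 mm. The wrist camera is an equidistant fisheye: a pixel r from the principal point sees the ray r / f radians off the axis. A picture is of the moment at which its call begins: read the wrist's pose just before it. camera_model takes no time and is no camera call.
- ctrl.finish_job(): hands the job in; it is judged then, once.
The state is a dict: "t": time; "q": joint angles; "dq": joint speeds; "effort": joint torques, N m; "tool_pos": TCP position; "tool_rot": TCP orientation; "contact_force": force on the tool from outside, world axes, zero at the start; "wrist_torque": the same for the moment, N m; "opening": finger opening in m; "grip_force": force on a finger pad.
Only numpy, scipy, OpenCV 4.12 (cv2) and the standard library are available. Lean on these libraries where they do the work, as an engineer would, in place of code of your own. Each camera call takes 0.05 s, during which the arm holds its last target. There are 200 camera calls.

## Working session

There is one attempt and no reset: what is moved stays moved. The work goes in short steps, Python scripts to look and compute and a tool call to move; the robot and the scene stay as the last step left them, time stands still between calls to the robot, and variables do not carry over. Pictures are saved under pics/ and viewed, at most 10 in all, crops included, and the job is handed in when it is done.

Besides the shell and the picture viewer there is one more tool, called after "Emit:" as name(argument=value, ...) on one line, values as JSON. apply_moves: Moves the arm, as the interface text tells. Its arguments: {"type":"object","properties":{"rows":{"type":"array","items":{"type":"number"}},"grip":{"type":"number"},"grip_force":{"type":"number"}},"required":["rows"]}

```bash
ls; mkdir -p pics
python3 - <<'E'
from station import ctrl
import cv2,numpy as np
o=ctrl.get_obs();print(o['t'],o['tool_pos'],o['tool_rot'],ctrl.tip_extent)
p,d=ctrl.get_image('top');cv2.imwrite('pics/top0.png',p);np.save('d0.npy',d)
m=ctrl.camera_model('top');print(m)
E
```

```text
pics
0.0 [0.15069242 0.6060781  0.30269723] [-3.81930579e-01 -3.11777640e+00  3.02528601e-03] 0.0726
{'mtx': array([[481.41320821,   0.        , 255.61335887],
       [  0.        , 481.41320821, 186.49580516],
       [  0.        ,   0.        ,   1.        ]]), 'R': array([[-0.01958234, -0.9997277 , -0.01269121],
       [-0.98666957,  0.02137455, -0.16132667],
       [ 0.16155401,  0.00936288, -0.98681946]]), 't': array([0.04061535, 0.50635758, 1.54500113])}
```

View pics/top0.png

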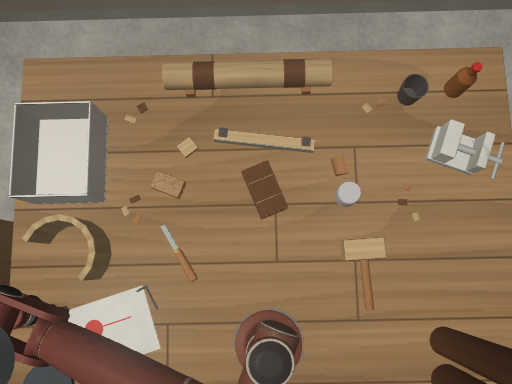

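The top view shows the fence at about (214,138)–(314,148), and the billet at about (264,190), dark and turned about 20° from the image vertical. The sanding block is at (168,184), the tin at (348,194), the offcuts at (187,147) and (340,165), the chisel at (180,253) and the mallet at (365,260).

```bash
cat > h.py <<'E'
from station import ctrl
import cv2,numpy as np
def ray(uv,z,m):
    uv=np.atleast_2d(np.float64(uv)); K,R,t=m['mtx'],m['R'],np.asarray(m['t'])
    d=np.c_[uv,np.ones(len(uv))]@np.linalg.inv(K).T@R   # R^T d
    c=-R.T@t
    s=(z-c[2])/d[:,2]; return c+s[:,None]*d
def cloud(dep,m):
    v,u=np.mgrid[:dep.shape[0],:dep.shape[1]]
    P=np.stack([u*dep,v*dep,dep],-1)@np.linalg.inv(m['mtx']).T
    return (P-m['t'])@m['R']
def big(mask):
    c,_=cv2.findContours(mask.astype(np.uint8),cv2.RETR_EXTERNAL,cv2.CHAIN_APPROX_NONE)
    return max(c,key=cv2.contourArea)[:,0]
def rect(P):
    (c,s,a)=cv2.minAreaRect(np.float32(P[:,:2])*1000); b=cv2.boxPoints((c,s,a))
    e=[b[1]-b[0],b[2]-b[1]]; L=max(e,key=np.linalg.norm)
    return np.round(c,1),np.round(sorted(s),1),round(np.degrees(np.arctan2(L[1],L[0]))%180,1)  # centre mm,size,long-axis dir
E
python3 - <<'E'
from h import *
p=cv2.imread('pics/top0.png');d=np.load('d0.npy');m=ctrl.camera_model('top')
W=cloud(d,m); Z=W[...,2]
boxes=dict(billet=(238,155,292,224),fence=(208,122,320,156),sq=(174,134,202,160),wedge=(328,150,350,178),sand=(146,168,190,202),tin=(332,178,364,212),chisel=(155,220,202,286),mallet=(338,232,392,315))
for n,(x0,y0,x1,y1) in boxes.items():
    z=Z[y0:y1,x0:x1]; mk=(z>0.010); c=big(mk)+[x0,y0]
    zs=z[mk]; h=np.percentile(zs,90); print(n,'h',round(h,4),'plane',round(np.median(z[~mk]),4),*rect(ray(c,h,m)))
    if n in('billet','fence'):
        hh=.05 if n=='billet' else .036
        top=(abs(z-hh)<.006); c=big(top)+[x0,y0]; print('   top',*rect(ray(c,hh,m)))
cv2.imwrite('pics/crop0.png',cv2.resize(p[110:320,140:400],None,fx=3,fy=2.85,interpolation=cv2.INTER_CUBIC))
E
```

```text
billet h 0.0544 plane -0.0002 [496.2   3.1] [ 96.  172.9] 21.5
   top [498.5   2.9] [ 94.9 170.6] 21.6
fence h 0.044 plane -0.0 [6.658e+02 4.000e-01] [ 51.8 337.5] 81.9
   top [670.   0.] [ 45.6 339.2] 82.1
sq h 0.0251 plane 0.0 [650.6 259.6] [52.3 54.5] 126.9
wedge h 0.0337 plane 0.0002 [ 573.7 -249.4] [49.3 65. ] 9.0
sand h 0.0425 plane 0.0 [519.9 320.7] [ 64.6 104.7] 67.7
tin h 0.0882 plane -0.0003 [ 469.9 -261.3] [71.3 84.9] 133.2
chisel h 0.0279 plane -0.0001 [297.2 287.7] [ 26.7 207.3] 29.9
mallet h 0.0734 plane -0.0005 [ 219.9 -308.5] [137.9 224.8] 3.0
```

View pics/crop0.png

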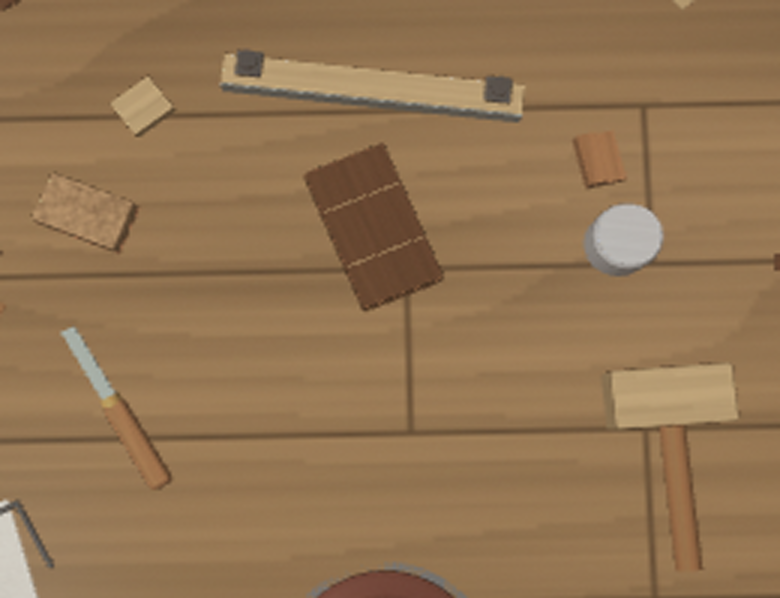

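Emit:
apply_moves(rows=[-0.62, -0.78, 0.16, 0, 0, -0.067, -0.62, -0.78, 0.16, 0, 0, -0.067, -0.62, -0.78, 0.16, 0, 0, -0.067, -0.62, -0.78, 0.16, 0, 0, -0.067, -0.62, -0.78, 0.16, 0, 0, -0.067, -0.62, -0.78, 0.16, 0, 0, -0.067, -0.62, -0.78, 0.16, 0, 0, -0.067, -0.62, -0.78, 0.16, 0, 0, -0.067, -0.62, -0.78, 0.16, 0, 0, -0.067, -0.62, -0.78, 0.16, 0, 0, -0.067, -0.62, -0.78, 0.16, 0, 0, -0.067, -0.62, -0.78, 0.16, 0, 0, -0.067, -0.62, -0.78, 0.16, 0, 0, -0.067, -0.62, -0.78, 0.16, 0, 0, -0.067, -0.62, -0.78, 0.16, 0, 0, -0.067, -0.62, -0.78, 0.16, 0, 0, -0.067, -0.62, -0.78, 0.16, 0, 0, -0.067, -0.62, -0.78, 0.16, 0, 0, -0.067], grip=0)

```text
t: 1.85
tool_pos: [0.3987, 0.0635, 0.2081]
tool_rot: [0.214, 3.134, 0.0]
contact_force: [-0.4, 0.3, 0.6]
opening: -0.0003
grip_force: 0.0
```

```bash
cat >> h.py <<'E'
from scipy.spatial.transform import Rotation as Ro
def rows(path,yaw=None,pose=None):
    """world waypoints mm (x,y,z tcp) -> normalised tool shifts; yaw = tool-y direction in deg"""
    o=ctrl.get_obs(); p,R=(np.array(o['tool_pos']),Ro.from_rotvec(o['tool_rot']).as_matrix())
    cur=np.degrees(np.arctan2(R[1,1],R[0,1]))
    for i,w in enumerate(path):
        s=R.T@(np.array(w)/1000-p)/.6
        ty=0 if yaw is None else -((yaw[i]-cur+90)%180-90)/90
        print(np.round(s,3).tolist(),round(ty,3))
    print('yaw',cur)
E
python3 - <<'E'
from h import *
print(ctrl.tip_extent,ctrl.camera_model('wrist'))
p,d=ctrl.get_image('wrist');cv2.imwrite('pics/w1.png',p)
p,d=ctrl.get_image('top');m=ctrl.camera_model('top')
cv2.imwrite('pics/top1.png',p)
rows([(399,63,95),(401,58,95),(409,37,95),(410,15,95),(409,-2,95),(415,-27,95),(424,-43,95),(433,-57,95),(457,-80,95)])
E
```

```text
0.0726 {'mtx': array([[297.31863964,   0.        , 257.56986088],
       [  0.        , 297.31863964, 188.86877616],
       [  0.        ,   0.        ,   1.        ]]), 'tool_from_camera': array([[-2.56786730e-04, -9.62181507e-01, -2.72409033e-01,
         6.86533625e-02],
       [ 9.99999902e-01, -1.49182030e-04, -4.15722318e-04,
         7.99845420e-04],
       [ 3.59361794e-04, -2.72409113e-01,  9.62181452e-01,
        -6.90524844e-02],
       [ 0.00000000e+00,  0.00000000e+00,  0.00000000e+00,
         1.00000000e+00]])}
[-0.0, -0.0, 0.188] 0
[-0.005, -0.008, 0.188] 0
[-0.023, -0.041, 0.188] 0
[-0.029, -0.077, 0.188] 0
[-0.032, -0.105, 0.188] 0
[-0.047, -0.145, 0.188] 0
[-0.066, -0.17, 0.188] 0
[-0.084, -0.191, 0.188] 0
[-0.129, -0.223, 0.188] 0
yaw 82.14220145672878
```

View pics/w1.png

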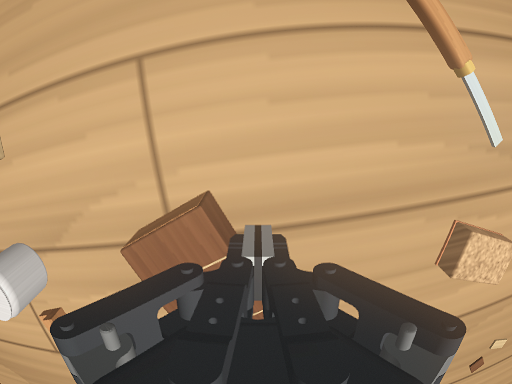

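View pics/top1.png

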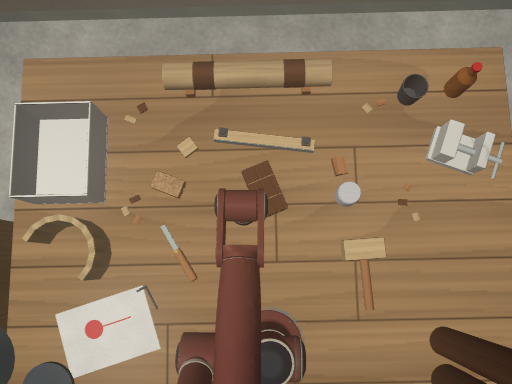

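The wrist view shows the shut fingertips at about (258,240), beside the billet's near-left corner at (208,192), with free bench below the fingers. In the top view the arm covers only the near half of the billet. I'll go down next.

Emit:
apply_moves(rows=[0, 0, 0.05, 0, 0, 0, 0, 0, 0.1, 0, 0, 0, 0, 0, 0.14, 0, 0, 0, 0, 0, 0.17, 0, 0, 0, 0, 0, 0.185, 0, 0, 0, 0, 0, 0.193, 0, 0, 0, 0, 0, 0.193, 0, 0, 0, -0.005, -0.01, 0.193, 0, 0, 0, -0.015, -0.025, 0.193, 0, 0, 0, -0.022, -0.038, 0.193, 0, 0, 0, -0.025, -0.05, 0.193, 0, 0, 0, -0.028, -0.062, 0.193, 0, 0, 0, -0.029, -0.074, 0.193, 0, 0, 0, -0.031, -0.086, 0.193, 0, 0, 0, -0.032, -0.098, 0.193, 0, 0, 0, -0.034, -0.108, 0.193, 0, 0, 0])

```text
t: 3.55
tool_pos: [0.4102, -0.005, 0.0922]
tool_rot: [0.218, 3.134, 0.001]
contact_force: [-0.3, 4.0, 1.4]
opening: -0.0003
grip_force: 1.5
```

Run:
```python
from h import *
p,d=ctrl.get_image('top');cv2.imwrite('pics/top2.png',p)
p2,d2=ctrl.get_image('side');cv2.imwrite('pics/side2.png',p2)
cv2.imwrite('pics/c2.png',np.hstack([cv2.resize(p[110:290,150:390],(400,300)),cv2.resize(p2,(400,300))]))
```

```text
(no output)
```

View pics/c2.png

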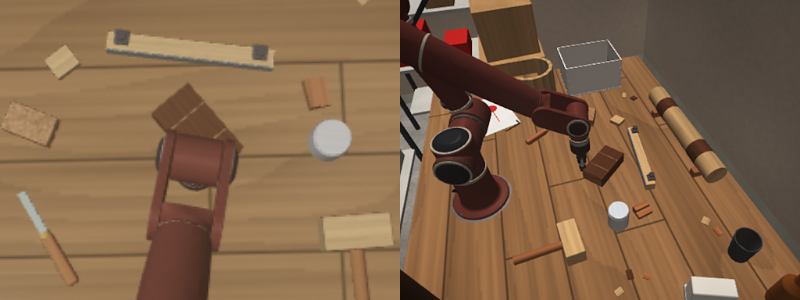

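The billet has turned about 20° as planned, and the fence and other items haven't moved. I'll continue the arc and then back off.

Emit:
apply_moves(rows=[-0.004, -0.012, 0, 0, 0, 0, -0.008, -0.024, 0, 0, 0, 0, -0.013, -0.037, 0, 0, 0, 0, -0.019, -0.046, 0, 0, 0, 0, -0.026, -0.055, 0, 0, 0, 0, -0.034, -0.064, 0, 0, 0, 0, -0.042, -0.074, 0, 0, 0, 0, -0.05, -0.083, 0, 0, 0, 0, -0.06, -0.091, 0, 0, 0, 0, -0.072, -0.099, 0, 0, 0, 0, -0.072, -0.099, 0, 0, 0, 0, -0.04, -0.09, 0, 0, 0, 0, 0.0, -0.09, 0, 0, 0, 0, 0.02, -0.09, -0.04, 0, 0, 0, 0.02, -0.05, -0.12, 0, 0, 0, 0.02, 0.0, -0.2, 0, 0, 0, 0.02, 0.0, -0.2, 0, 0, 0])

```text
t: 5.35
tool_pos: [0.4011, -0.0023, 0.2182]
tool_rot: [0.214, 3.122, -0.003]
contact_force: [1.3, -0.1, -0.2]
opening: -0.0001
grip_force: 0.0
```

Run:
```python
from h import *
p,d=ctrl.get_image('top');cv2.imwrite('pics/top3.png',p)
m=ctrl.camera_model('top');Z=cloud(d,m)[...,2]
x0,y0,x1,y1=215,145,330,225
cv2.imwrite('pics/c3.png',cv2.resize(p[110:290,150:390],(800,600)))
mk=(abs(Z-.05)<.008); mk[:y0]=0;mk[y1:]=0;mk[:,:x0]=0;mk[:,x1:]=0
c=big(mk);print(*rect(ray(c,.05,m)))
```

```text
[519.9 -30. ] [ 93.1 170.2] 73.7
```

View pics/c3.png

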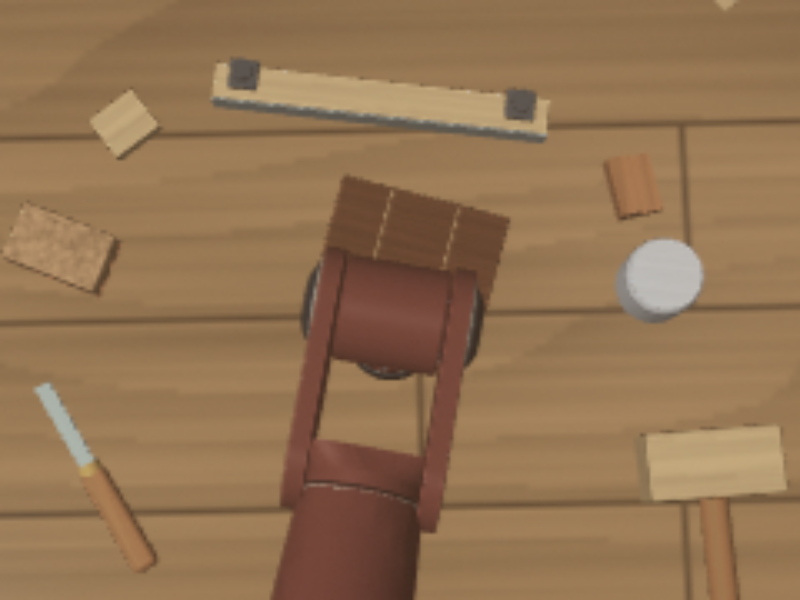

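The billet now measures centre (520,−30) mm with its axis at 73.7°, against a fence line of 82.1°. Next I'll open the fingers and push the robot-facing side squarely with both of them.

Run:
```python
from h import *
path=[(412,-14,218),(412,-14,150),(412,-14,88),(450,-14,88),(480,-14,88),(500,-14,88),(520,-14,88)]
rows(path,[82.1]*7)
p=cv2.imread('pics/top3.png');m=ctrl.camera_model('top')
# fence face: steel/wood boundary = front top edge, from top0 (unoccluded)
p=cv2.imread('pics/top0.png');d=np.load('d0.npy');W=cloud(d,m)
for u in range(220,312,10):
    col=W[130:160,u]; g=col[(col[:,2]>.033)&(col[:,2]<.045)]; print(u,np.round(1000*g[[0,-1]],0).tolist() if len(g) else None, p[140:154,u].mean(1).astype(int).tolist())
```

```text
[-0.021, -0.017, -0.001] 0.001
[-0.02, -0.017, 0.112] 0.001
[-0.019, -0.017, 0.216] 0.001
[-0.082, -0.008, 0.216] 0.001
[-0.131, -0.001, 0.217] 0.001
[-0.164, 0.003, 0.217] 0.001
[-0.197, 0.008, 0.218] 0.001
yaw 82.18427187322845
220 [[679.0, 147.0, 38.0], [670.0, 147.0, 33.0]] [103, 83, 92, 115, 114, 113, 112, 112, 111, 91, 85, 109, 118, 117]
230 [[700.0, 113.0, 36.0], [665.0, 113.0, 34.0]] [150, 122, 83, 85, 114, 113, 112, 112, 108, 85, 91, 115, 118, 118]
240 [[695.0, 79.0, 35.0], [665.0, 79.0, 44.0]] [155, 157, 142, 83, 86, 114, 112, 112, 103, 82, 97, 120, 118, 118]
250 [[691.0, 46.0, 36.0], [657.0, 46.0, 34.0]] [153, 155, 161, 115, 83, 84, 106, 112, 98, 77, 103, 119, 117, 119]
260 [[687.0, 12.0, 36.0], [651.0, 13.0, 38.0]] [155, 156, 153, 151, 113, 83, 83, 106, 93, 83, 108, 119, 119, 115]
270 [[678.0, -21.0, 38.0], [648.0, -21.0, 34.0]] [153, 155, 155, 152, 153, 135, 85, 84, 87, 89, 115, 117, 110, 111]
280 [[677.0, -55.0, 40.0], [644.0, -54.0, 34.0]] [151, 154, 157, 153, 151, 154, 132, 85, 84, 89, 116, 114, 113, 113]
290 [[671.0, -89.0, 35.0], [638.0, -87.0, 41.0]] [155, 151, 154, 157, 153, 151, 156, 137, 101, 84, 92, 114, 113, 115]
300 [[670.0, -122.0, 35.0], [634.0, -120.0, 41.0]] [150, 154, 152, 154, 157, 153, 151, 152, 133, 104, 84, 91, 116, 117]
310 [[667.0, -155.0, 42.0], [631.0, -154.0, 36.0]] [84, 103, 98, 123, 121, 122, 151, 152, 153, 142, 105, 84, 92, 117]
```

Emit:
apply_moves(rows=[-0.02, -0.017, 0.03, 0, 0, 0, -0.02, -0.017, 0.08, 0, 0, 0, -0.02, -0.017, 0.13, 0, 0, 0, -0.02, -0.017, 0.17, 0, 0, 0, -0.02, -0.017, 0.2, 0, 0, 0, -0.02, -0.017, 0.216, 0, 0, 0, -0.02, -0.017, 0.216, 0, 0, 0, -0.04, -0.014, 0.216, 0, 0, 0, -0.06, -0.011, 0.216, 0, 0, 0, -0.075, -0.009, 0.216, 0, 0, 0, -0.09, -0.007, 0.216, 0, 0, 0, -0.102, -0.005, 0.217, 0, 0, 0, -0.114, -0.003, 0.217, 0, 0, 0, -0.126, -0.001, 0.217, 0, 0, 0, -0.138, 0, 0.217, 0, 0, 0, -0.15, 0.001, 0.217, 0, 0, 0, -0.162, 0.003, 0.217, 0, 0, 0, -0.174, 0.005, 0.217, 0, 0, 0, -0.184, 0.006, 0.217, 0, 0, 0], grip=1)

```text
t: 7.3
tool_pos: [0.5062, -0.0144, 0.0811]
tool_rot: [-0.216, -3.126, 0.0]
contact_force: [-10.5, -0.0, 8.4]
opening: 0.0853
grip_force: 5.7
```

```bash
cat > look.py <<'E'
import sys
from h import *
n=sys.argv[1]
p,d=ctrl.get_image('top');cv2.imwrite(f'pics/top{n}.png',p)
m=ctrl.camera_model('top');W=cloud(d,m);Z=W[...,2]
mk=(abs(Z-.05)<.006)&(W[...,0]>.45)&(W[...,0]<.66)&(abs(W[...,1])<.2)&(p.max(2)<125)
c=big(mk);print(*rect(ray(c,.05,m)),cv2.contourArea(c))
p2,_=ctrl.get_image('side')
cv2.imwrite(f'pics/c{n}.png',np.hstack([cv2.resize(p[110:230,190:350],(400,300)),cv2.resize(p2[150:290,140:330],(400,300))]))
E
python3 look.py 4
```

```text
[564.8 -23.7] [ 93.3 169.6] 82.0 150.0
```

View pics/c4.png

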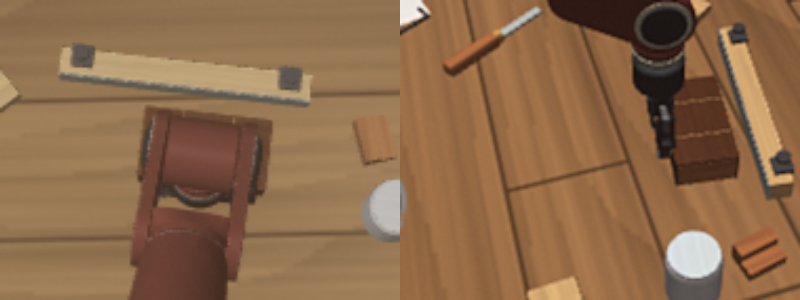

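The billet is square to the fence (82.0°) and about 34 mm off it. I'll close the gap slowly, raising the hand slightly.

Emit:
apply_moves(rows=[0, 0, -0.008, 0, 0, 0, -0.008, 0.001, -0.008, 0, 0, 0, -0.016, 0.002, -0.008, 0, 0, 0, -0.024, 0.003, -0.008, 0, 0, 0, -0.032, 0.004, -0.008, 0, 0, 0, -0.038, 0.005, -0.008, 0, 0, 0, -0.042, 0.005, -0.008, 0, 0, 0, -0.045, 0.005, -0.008, 0, 0, 0, -0.047, 0.005, -0.008, 0, 0, 0, -0.047, 0.005, -0.008, 0, 0, 0])

```text
t: 8.4
tool_pos: [0.5351, -0.0151, 0.0865]
tool_rot: [-0.217, -3.129, -0.0]
contact_force: [-8.2, 1.2, 3.2]
opening: 0.0852
grip_force: 3.8
```

```bash
python3 look.py 5; python3 -c "
from h import *;o=ctrl.get_obs();print(o['contact_force'],o['tool_pos'])"
```

```text
[ 581.6 -101.4] [17.2 95. ] 175.7 73.0
[-7.69959292  0.56520186  3.68230244] [ 0.53506398 -0.0150741   0.08648109]
```

View pics/c5.png

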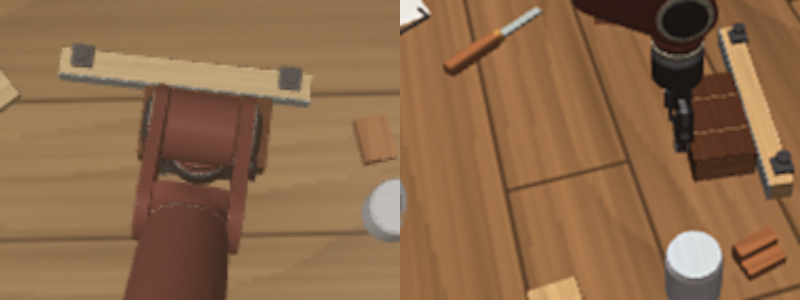

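Only a few millimetres of gap are left. I'll creep forward until the force rises.

Emit:
apply_moves(rows=[-0.003, 0, 0, 0, 0, 0, -0.006, 0, 0, 0, 0, 0, -0.008, 0, 0, 0, 0, 0, -0.01, 0, 0, 0, 0, 0, -0.012, 0, 0, 0, 0, 0, -0.012, 0, 0, 0, 0, 0])

```text
t: 9.1
tool_pos: [0.5401, -0.0158, 0.0865]
tool_rot: [-0.216, -3.122, -0.001]
contact_force: [-19.0, 1.0, 14.1]
opening: 0.0859
grip_force: 9.4
```

Emit:
apply_moves(rows=[-0.003, 0, -0.002, 0, 0, 0, -0.006, 0, -0.003, 0, 0, 0, -0.006, 0, -0.003, 0, 0, 0, -0.006, 0, -0.003, 0, 0, 0])

```text
t: 9.5
tool_pos: [0.5407, -0.0159, 0.0865]
tool_rot: [-0.214, -3.114, -0.001]
contact_force: [-26.5, 1.0, 15.2]
opening: 0.0851
grip_force: 13.4
```

The force has risen to 26 N with no further advance, so the billet is seated. I'll back off straight, raise the hand and check.

Emit:
apply_moves(rows=[0.01, 0, 0, 0, 0, 0, 0.03, 0, 0, 0, 0, 0, 0.06, 0, 0, 0, 0, 0, 0.1, 0, 0, 0, 0, 0, 0.14, 0, -0.05, 0, 0, 0, 0.18, 0, -0.12, 0, 0, 0, 0.18, 0.06, -0.2, 0, 0, 0, 0.18, 0.14, -0.28, 0, 0, 0, 0.18, 0.22, -0.35, 0, 0, 0, 0.18, 0.3, -0.35, 0, 0, 0, 0.18, 0.38, -0.35, 0, 0, 0, 0.18, 0.45, -0.35, 0, 0, 0, 0.18, 0.5, -0.35, 0, 0, 0, 0.18, 0.5, -0.35, 0, 0, 0, 0.18, 0.5, -0.35, 0, 0, 0])

```text
t: 11.0
tool_pos: [0.4814, 0.2963, 0.2989]
tool_rot: [0.214, 3.133, 0.0]
contact_force: [0.9, 0.2, 0.5]
opening: 0.0853
grip_force: 0.0
```

```bash
python3 look.py 6
python3 - <<'E'
from h import *
a=cv2.imread('pics/top0.png');p=cv2.imread('pics/top6.png')
cv2.imwrite('pics/c6.png',cv2.resize(p[115:215,160:360],(800,400),interpolation=cv2.INTER_CUBIC))
df=cv2.absdiff(a,p).max(2)>40
for n,(x0,y0,x1,y1) in dict(sq=(174,134,202,160),wedge=(328,150,350,178),sand=(146,168,190,202),tin=(332,178,364,212),chisel=(155,220,202,286),mallet=(338,232,392,315),fence=(208,122,320,140)).items(): print(n,df[y0:y1,x0:x1].sum())
E
```

```text
[600.9   1.4] [ 95.6 117.5] 81.9 847.5
sq 0
wedge 0
sand 767
tin 0
chisel 2238
mallet 0
fence 0
```

View pics/c6.png

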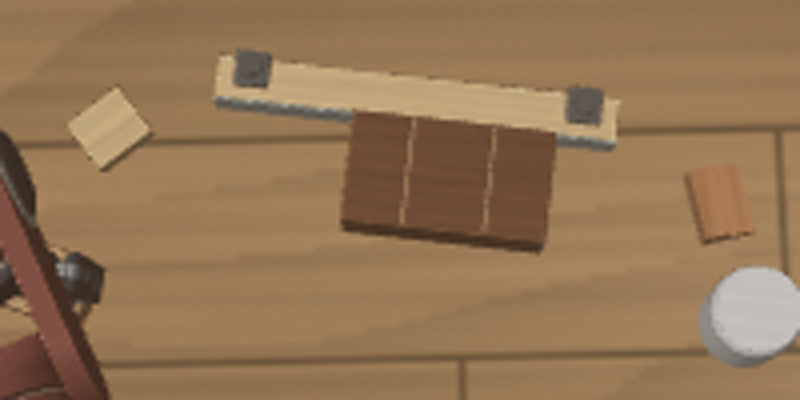

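The billet now lies along the fence between about x=345 and 555 in this crop; the fence runs from 215 to 618. The square offcut, wedge, tin and mallet are unchanged; the arm covers the sanding block and chisel. I'll look straight down the joint with the wrist camera.

Emit:
apply_moves(rows=[-0.05, -0.05, 0, 0, 0, 0, -0.1, -0.1, 0, 0, 0, 0, -0.15, -0.15, 0, 0, 0, 0, -0.2, -0.2, 0, 0, 0, 0, -0.25, -0.25, 0, 0, 0, 0, -0.3, -0.3, 0, 0, 0, 0, -0.35, -0.35, 0, 0, 0, 0, -0.4, -0.4, 0, 0, 0, 0, -0.44, -0.45, 0, 0, 0, 0, -0.47, -0.48, 0, 0, 0, 0, -0.47, -0.48, 0, 0, 0, 0, -0.47, -0.48, 0, 0, 0, 0])

```text
t: 12.3
tool_pos: [0.7205, -0.0307, 0.2986]
tool_rot: [-0.222, -3.133, -0.001]
contact_force: [0.1, 0.5, -0.7]
opening: 0.0854
grip_force: 0.0
```

Run:
```python
from h import *
o=ctrl.get_obs();p,d=ctrl.get_image('wrist');cv2.imwrite('pics/w7.png',p);np.save('w7d.npy',d);np.save('w7o.npy',np.r_[o['tool_pos'],o['tool_rot']])
cv2.imwrite('pics/w7b.png',cv2.resize(p,(800,600)))
```

```text
(no output)
```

View pics/w7b.png

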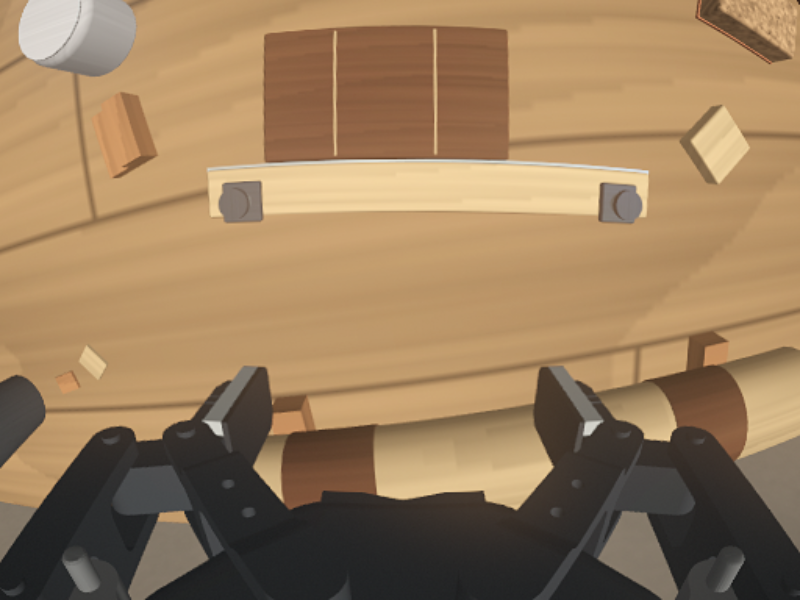

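Looking from the fence side, the billet (x 265–508) lies against the steel line (y about 160) and well inside both fence ends (208 and 648). I'll measure the gap at both ends.

Run:
```python
from h import *
p=cv2.imread('pics/w7.png').astype(int);o=np.load('w7o.npy');m=ctrl.camera_model('wrist');T=m['tool_from_camera'];K=m['mtx'];R=Ro.from_rotvec(o[3:]).as_matrix()
def cast(u,v,z):
    a=np.array([u-K[0,2],v-K[1,2]]);r=np.linalg.norm(a);th=r/K[0,0]
    dc=np.r_[a/r*np.sin(th),np.cos(th)];d=R@T[:3,:3]@dc;c=o[:3]+R@T[:3,3]
    return 1000*(c+d*(z-c[2]/1)/d[2]) if 0 else 1000*(c+d*((z-c[2])/d[2]))
B=[];F=[]
br=p.sum(2)
for u in range(140,410,6):
    col=br[90:125,u]; g=np.diff(col)
    # fence steel front edge: first bluish/bright row scanning down: (b>r-5)
    s=[v for v in range(92,125) if p[v,u,0]>p[v,u,2]-8 and br[v,u]>350]
    if s: F.append(cast(u,s[0]-.5,.036))
    if 176<u<320:
        e=[v for v in range(85,115) if br[v,u]<280]
        if e: B.append(cast(u,e[-1]+.5,.05))
        if u%24<6: print(u,e[-1:] ,s[:3])
F=np.array(F);B=np.array(B)
for n,P in(('fence',F),('billet',B)):
    k,c=np.polyfit(P[:,1],P[:,0],1);print(n,len(P),'dir',round(90-np.degrees(np.arctan(k)),2),'x@0',round(c,1),'res',round(np.std(P[:,0]-k*P[:,1]-c),2),'y',P[:,1].min().round(),P[:,1].max().round())
```

```text
194 [102] []
218 [101] []
242 [101] [102]
266 [] [102]
290 [] [102]
314 [] [103]
fence 32 dir 82.23 x@0 649.5 res 0.37 y -147.0 154.0
billet 12 dir 81.5 x@0 649.8 res 0.18 y -93.0 -17.0
```

Run:
```python
from h import *
p=cv2.imread('pics/w7.png');g=cv2.cvtColor(p,cv2.COLOR_BGR2GRAY)
for u in (172,180,190,200,230,250,265,285,300,315,322): print(u,p[96:108,u].tolist()[2:10])
```

```text
172 [[75, 106, 153], [75, 106, 151], [73, 103, 149], [75, 105, 150], [70, 100, 145], [57, 85, 126], [149, 163, 173], [205, 214, 214]]
180 [[74, 105, 151], [74, 105, 150], [75, 106, 150], [75, 105, 149], [66, 93, 136], [54, 79, 116], [185, 196, 199], [200, 211, 215]]
190 [[74, 105, 150], [75, 105, 151], [75, 105, 151], [72, 101, 145], [56, 84, 124], [144, 158, 168], [203, 212, 213], [166, 192, 208]]
200 [[75, 107, 152], [75, 107, 152], [76, 107, 152], [68, 97, 138], [51, 76, 113], [180, 192, 195], [209, 218, 219], [140, 183, 211]]
230 [[73, 105, 150], [73, 104, 148], [67, 96, 140], [46, 71, 110], [208, 218, 216], [217, 225, 222], [133, 183, 216], [152, 203, 234]]
250 [[73, 104, 148], [75, 106, 150], [65, 95, 137], [41, 65, 99], [224, 233, 229], [195, 207, 211], [140, 192, 226], [154, 206, 236]]
265 [[74, 105, 149], [74, 105, 150], [65, 94, 137], [67, 87, 114], [224, 232, 229], [177, 192, 199], [143, 195, 227], [156, 207, 236]]
285 [[74, 106, 151], [73, 106, 151], [66, 97, 142], [78, 98, 126], [213, 221, 217], [191, 200, 200], [139, 191, 224], [154, 206, 236]]
300 [[73, 106, 150], [72, 105, 149], [69, 102, 146], [73, 96, 131], [181, 189, 188], [201, 210, 207], [153, 188, 213], [151, 202, 233]]
315 [[75, 107, 150], [74, 105, 149], [74, 106, 149], [63, 93, 137], [126, 139, 150], [230, 235, 228], [153, 172, 183], [141, 193, 224]]
322 [[76, 107, 149], [77, 108, 149], [76, 108, 149], [66, 97, 140], [119, 132, 148], [213, 218, 212], [177, 188, 191], [144, 193, 224]]
```

Run:
```python
from h import *
a=cv2.imread('pics/top0.png');p,_=ctrl.get_image('top')
df=cv2.absdiff(a,p).max(2)>40
for n,(x0,y0,x1,y1) in dict(sq=(174,134,202,160),sand=(146,168,190,202),chisel=(155,220,202,286),tin=(332,178,364,212)).items(): print(n,df[y0:y1,x0:x1].sum())
print(ctrl.finish_job())
```

```text
sq 0
sand 0
chisel 0
tin 0
the job is handed in; nothing more can be done
None
```

The billet was pushed, never lifted, until a long side lay flush along the fence's steel face (parallel to within measurement error, about half a degree) and inside both fence ends; nothing else moved, the hand is clear, and the job was handed in at about 12 s.

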